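# Trip test of the bench supply board

### The job

Test the trip switch on the sloping supply board: first take away the steel block that stands on the board's ledge in the lever's path and set it down, not drop it, well inside the black rubber mat. Then press the small square test button until the lever drops all the way by itself, let the button come back out, and lift the lever back up until it stays up. Leave the oil can, the two bolts and the carton standing where they are.

Things in the scene. Friction and masses are not known exactly. Their poses are not given: they have to be found in the camera images.
- board: Fixed grey board, 104 mm wide, on a stand, its front turned to the robot's right. Origin on the bench below the panel's middle; x horizontal, away from its front; y to its left. In this frame up-slope is u = (0.866, 0, 0.5) and the outward normal n = (-0.5, 0, 0.866): a 30 degree slope. The panel surface passes through (0, 0, 0.065) and runs from u = -74 to +70 mm from there.
- ledge (a point): Middle of the top of the ledge at the panel's lower edge (u = -74 mm): a strip 4 mm thick along the whole width, standing 12 mm off the panel.
- hood_edge (a point): Middle of the outer edge of the flat hood at the panel's upper edge. The hood stands out along n to 70 mm off the panel over the full width, at u = 70 mm; its edge is turned 9 mm towards the work (inner side at u = 63 mm). Under it the tool must lean, about along n.
- trip: Fixed plate (88 mm along y, 86 along u, 8 thick, from u = -18 to +68 mm) on the board's panel, with the drop lever left of its middle and the square test button right of it. Origin and axes are the board's.
- lever_hinge (a point): Fixed point on the lever's hinge axis (parallel to the trip plate's y, 25 mm left of the trip plate's middle), 8 mm off the panel at u = 0. Axes are the trip plate's. Two hinge cheeks 18 mm long stand up to 16 mm off the panel.
- lever_knob (a point): Centre of the 18 mm black ball at the end of the lever, 52 mm from the hinge axis; moves with the lever. The lever is an 8 mm steel rod.
- lever (a joint): Lever angle, rad: 0 = raised (40 degrees up-slope of n, 10 degrees behind vertical), grows as it falls down-slope, 1.658 = fully dropped (55 degrees down-slope of n). It is weighted: below about 0.17 it leans back to its stop and stays up, beyond about 0.22 it falls. Lifting takes about 2.5 N at the ball. With the steel block on the ledge it falls only to about 1.43.
- button (a joint): Travel of the square test button in m: 0 = out, 0.006 = fully in; it moves along -n against a spring (1 N rising to 2.5 N, plus about 1.5 N to tip the lever). At about 0.004 it tips the raised lever over and the lever drops.
- button_face (a point): Centre of the 20 x 20 mm white face of the square test button, 20 mm off the panel when out, at u = 6 mm, 29 mm right of the trip plate's middle (54 mm right of the lever). A low black collar surrounds it, 10.7 mm off the panel.
- gauge_block: Loose plain steel block 30 x 40 x 50 mm (its x, y, z), 0.2 to 0.5 kg, origin in the middle of one 30 x 40 face, z running to the other. At the start it lies on the panel against the ledge below the lever: its z up-slope, its y along the trip plate's y, 30 mm tall off the panel; it can be gripped across its 40 mm width.
- block_center (a point): Centre of the steel block.
- mat: Black rubber mat 100 x 100 x 5 mm lying fixed on the bench, origin at the middle of its underside.
- oiler: Loose red oil can, 56 mm across, 178 mm tall to its spout, standing behind the board; origin at the middle of its base. Leave it alone.
- bolt: Loose M12 bolt, 50 mm tall, standing on its head beside the mat; origin at its base. Leave it alone.
- bolt2: Second loose M12 bolt of the same size, standing on its head behind the mat; origin at its base. Leave it alone.
- carton: Loose small carton 51 x 70 x 45 mm; origin under its middle. Leave it alone.

How it is judged (in metres and radians):
On the way, in this order (a step that is already met when the one before it is completed fails the run):
1. the steel block is set down on the mat and released (horizontal distance between block_center and mat below 0.045 m and height (world z) of block_center below 0.045 m and linear speed of gauge_block below 0.02 m/s and contact force between gauge_block and the fingers below 0.1 N), for 0.2 s.
2. the test button is pressed while the lever is up (value of joint button above 0.0015 m and value of joint lever below 0.6 rad).
3. the lever has dropped all the way (value of joint lever above 1.56 rad), for 0.1 s.
4. the lever is back up and stays there untouched (value of joint lever below 0.15 rad and contact force between trip and the fingers below 0.1 N), for 0.2 s.
At the end, for the whole second after the job is handed in: The lever is up (within 0.15 rad of its stop) and stays there, the test button is out, and the steel block lies still on the mat, released, its centre within 45 mm of the mat's centre (all of step 1 and value of joint lever below 0.15 rad and value of joint button below 0.0015 m); the robot touches nothing.
It fails at once if the steel block was dropped over the mat instead of set down (horizontal distance between block_center and mat below 0.12 m and height (world z) of block_center above 0.065 m and contact force between gauge_block and the fingers below 0.1 N).
It fails at once if the oil can, a bolt or the carton was disturbed (distance of any of oiler, bolt, bolt2, carton from where it was at the start of the episode above 0.02 m or angle between any of oiler, bolt, bolt2, carton's own z axis and vertical above 0.5 rad).
It also fails if it takes over 62 s, if anything falls off the work surface, if the arm or the gripper's body presses on something with over 40 N, if the wrist force passes 120 N, or if a joint passes its speed limit or range.

### The arm

A 6-joint arm with a two-finger parallel gripper is mounted at the origin on a cart in front of the work surface, level with it; the furniture and walls round the work are solid. World frame = base frame: x ahead of the robot, y to its left, z up, the work surface at z = 0. Lengths are in mm, angles in rad, forces in N, time in s.
With the tool pointing down it reaches from about 400 to 925 mm from the base axis. Payload 12.5 kg.
Tool frame: the origin (TCP) lies midway between the tips of the shut fingers; the grasp point (between the pads) lies 19 mm behind it; z points along the fingers, y is the line along which they close (so a half turn about z gives the same grasp; the last joint's range is limited). The gripper opens to 95 mm and grips with 3 to 60 N. Pads are 20 mm wide; open, the fingers measure 119 mm over their backs; the gripper's body (75 mm by 180 mm) begins 59 mm behind the grasp point.
Start: joints at [-1.345, 0.491, 1.559, -0, 1.092, -0.106], TCP at [203.614, -590.921, 214.661] pointing down, gripper open.
Joint ranges: [-3.1, 3.1], [-0.84, 2.19], [0.05, 2.79], [-1.13, 4.28], [0.06, 2.93], [-2.69, 2.69]. Speed limits (rad/s): [2.22, 2.22, 2.79, 3.14, 3.14, 3.14].

### API

Orientations are given as [roll, pitch, yaw] about the fixed x, y, z axes, in that order (R = Rz(yaw) Ry(pitch) Rx(roll)).
In Python, from cell import readout, eyes, env gives the robot as it stands.
- The arm moves only by the tool move_arm, never from a script. Its argument "plan" is a list of rows, each a list of 3 entries, a list of its own where there are three numbers: the turn, a rotation vector about the tool's x, y, z in degrees, then the shift along the tool's x, y, z in m, then the gripper command: -1 is shut, 1 is fully open, values between are in proportion. In form: [[[ax, ay, az], [x, y, z], jaw], ...]. A call has 1 to 5 rows; each row is the pose to reach, as a shift and turn from the pose commanded when the call began, along the tool's axes at that moment; what a row does not reach only later rows make up. A row lasts 1/8 s, in which the tool goes at most 62.5 mm and 10.7 degrees, less where a joint would pass 70% of its speed; a pose out of reach is approached as far as the arm can. A call with a gripper value outside its range is refused whole. The fingers move at their own pace and stop on an object; the grip force is fixed at half the most. Time passes only in rows, so rows that repeat a pose let the fingers close. It gives the time, the measured TCP pose, the force, the opening and the grip force at its end, in the units of the state.
- readout.state(): the state, without advancing time (a new reading comes with each control period).
- eyes.read_camera(name): name is "scene" or "top"; returns a dict with "img" (420x560x3 uint8, red, green, blue), "K" (3x3 intrinsics, pixels), "extrinsics" (4x4, takes a point from camera to world coordinates). Camera axes: x right, y up, looking along -z (the intrinsics and any distortion apply to the point x, -y, -z); pixel columns grow to the right and rows downward; lengths in mm; the calibration is good to about 2 mm. A picture is of the moment at which its call begins. There is no depth.
- env.job_done(): hands the job in; it is judged then, once.
Trained networks look in a picture, given as the dict that the camera call returned (one of the last four; its "shot" number tells which), for a name from the list of things; names that differ only in an ending like _2 or _b are one class to them, and where a whole thing is asked for, a point or a joint stands for the part that bears it (a point fixed in the world has none). Each returns a list of dicts, best first, with "score" (0 to 1); they miss things now and then, are a little off and sometimes report something else, mostly with a low value. They report only what shows in the picture. A call takes as long as a camera call.
- eyes.cut_out(picture, name): "mask" (420x560 bool, what is visible of it) and "uv" ([column, row] in pixels, amid what is visible of it).
The state is a dict: "t": time; "joints": joint angles; "qvel": joint speeds; "tau": joint torques, N m; "eef_pos": TCP position; "tcp_rot": TCP orientation; "ft_force": force on the tool from outside, world axes, zero at the start; "moment": the same for the moment, N m; "opening": opening from 0.0 (shut) to 1.0 (fully open); "grip_force": force on a finger pad.
Only numpy, scipy, OpenCV 4.12 (cv2) and the standard library are available. Lean on these libraries where they do the work, as an engineer would, in place of code of your own. Each camera call takes 0.05 s, during which the arm holds its last target. There are 200 camera calls.

## Working session

There is one attempt and no reset: what is moved stays moved. The work goes in short steps, Python scripts to look and compute and a tool call to move; the robot and the scene stay as the last step left them, time stands still between calls to the robot, and variables do not carry over. Pictures are saved under pics/ and viewed, at most 10 in all, crops included, and the job is handed in when it is done.

Besides the shell and the picture viewer there is one more tool, called after "Emit:" as name(argument=value, ...), one argument or row to a line, values as JSON. move_arm: Moves the arm, as the interface text tells. Its arguments: {"type":"object","properties":{"plan":{"type":"array","items":{"type":"array"}}},"required":["plan"]}

```bash
mkdir -p pics; ls
cat > h.py <<'E'
import numpy as np,cv2
from cell import readout,eyes,env
from scipy.spatial.transform import Rotation as R
def snap(n,f=None):
    p=eyes.read_camera(n)
    if f: cv2.imwrite('pics/'+f,cv2.cvtColor(p['img'],cv2.COLOR_RGB2BGR))
    return p
def proj(p,X):
    E=np.array(p['extrinsics']);X=np.atleast_2d(X);c=(X-E[:3,3])@E[:3,:3]
    q=(c*[1,-1,-1])@np.array(p['K']).T
    return q[:,:2]/q[:,2:]
def ray(p,uv):
    E=np.array(p['extrinsics']);d=np.linalg.inv(p['K'])@[uv[0],uv[1],1]
    return E[:3,3],E[:3,:3]@(d*[1,-1,-1])
def atz(p,uv,z):
    o,d=ray(p,uv);return o+d*(z-o[2])/d[2]
E
python3 - <<'E'
from h import *
import pickle
print({k:np.round(v,3) for k,v in readout.state().items()})
D={}
for n in('scene','top'):
    p=snap(n,n+'.png');print(n,[k for k in p],np.round(p['K'],1).tolist(),np.round(p['extrinsics'],3).tolist())
    D[n]=p
    for o in('board','trip','lever_knob','button_face','gauge_block','mat','oiler','bolt','carton'):
        r=eyes.cut_out(p,o)
        D[n,o]=r
        print(o,[(round(float(x['score']),2),np.round(x['uv'],1).tolist(),int(x['mask'].sum())) for x in r[:3]])
pickle.dump(D,open('d.pkl','wb'))
E
```

```text
pics
{'t': np.float64(0.0), 'joints': array([-1.345,  0.492,  1.559, -0.   ,  1.092, -0.106]), 'qvel': array([-0.   ,  0.002,  0.001,  0.   ,  0.   , -0.001]), 'tau': array([-0.0000e+00, -6.1264e+01, -2.5819e+01,  6.9000e-02,  4.8000e-02,
       -0.0000e+00]), 'eef_pos': array([ 203.546, -590.642,  214.026]), 'tcp_rot': array([-3.14 , -0.   ,  0.332]), 'ft_force': array([0.075, 0.139, 0.336]), 'moment': array([-0.011,  0.013,  0.013]), 'grip_force': np.float64(0.0), 'opening': np.float64(1.002)}
scene ['img', 'K', 'extrinsics', 'shot'] [[459.9, 0.0, 276.8], [0.0, 459.9, 204.4], [0.0, 0.0, 1.0]] [[-0.755, 0.268, -0.598, -144.555], [-0.655, -0.326, 0.681, 868.327], [-0.013, 0.907, 0.422, 615.712], [0.0, 0.0, 0.0, 1.0]]
board [(0.89, [343.9, 199.8], 1544)]
trip [(0.65, [353.6, 196.5], 137), (0.49, [355.6, 183.1], 44)]
lever_knob [(0.59, [352.4, 187.5], 62)]
button_face [(0.57, [370.2, 200.8], 218)]
gauge_block [(0.48, [370.7, 201.9], 171)]
mat [(0.77, [237.7, 305.3], 1454)]
oiler [(0.81, [326.3, 221.5], 788)]
bolt [(0.71, [263.2, 277.6], 134), (0.66, [204.2, 289.2], 133)]
carton [(0.79, [159.9, 269.8], 852)]
top ['img', 'K', 'extrinsics', 'shot'] [[505.1, 0.0, 277.6], [0.0, 505.1, 204.1], [0.0, 0.0, 1.0]] [[-0.097, 0.974, -0.203, 287.773], [-0.995, -0.095, 0.018, 90.154], [-0.002, 0.204, 0.979, 1400.947], [0.0, 0.0, 0.0, 1.0]]
board [(0.64, [360.7, 215.4], 1539), (0.58, [324.5, 230.1], 429)]
trip [(0.83, [372.6, 220.9], 320)]
lever_knob [(0.55, [390.9, 232.4], 341)]
button_face [(0.55, [373.1, 205.7], 37)]
gauge_block [(0.8, [390.4, 233.2], 356), (0.66, [360.0, 216.8], 1550)]
mat [(0.81, [190.2, 262.4], 1327)]
oiler [(0.63, [324.4, 231.2], 426)]
bolt [(0.75, [371.2, 208.8], 58)]
carton [(0.69, [167.3, 181.6], 576)]
```

Run:
```python
import cv2
t=cv2.imread('pics/top.png');s=cv2.imread('pics/scene.png')
a=cv2.resize(t[180:265,300:430],(780,510),interpolation=3)
cv2.imwrite('pics/c1.png',a)
b=cv2.resize(s[150:250,290:420],(780,600),interpolation=3)
cv2.imwrite('pics/c2.png',b)
```

```text
(no output)
```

View pics/top.png

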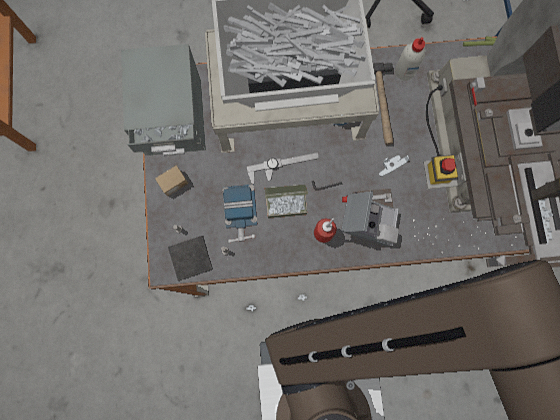

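View pics/scene.png

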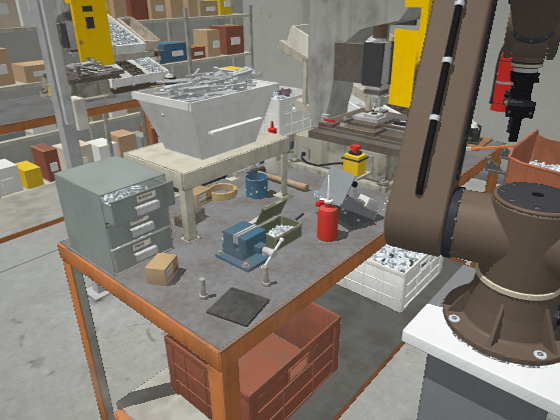

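View pics/c1.png

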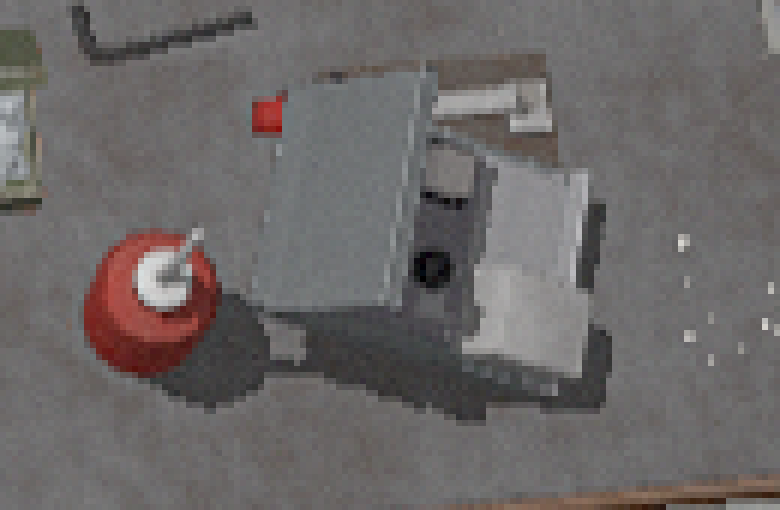

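View pics/c2.png

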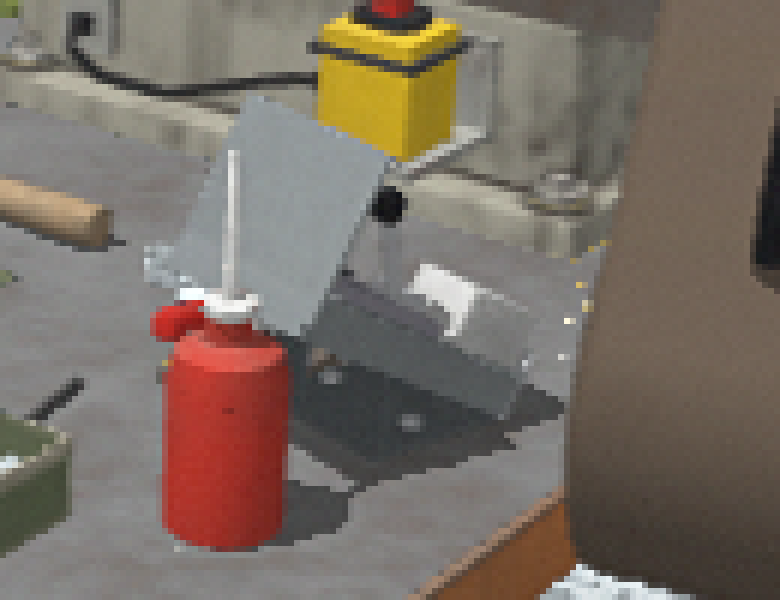

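The top picture shows the board at about (372,215): its hood to the left, ledge to the right, knob at (372,225), button face at (375,208) and block at (388,232). In the scene view the knob is at (355,184) and the hood is seen from behind. Next I fit the board pose to these points and locate the mat and bolts.

```bash
cat >> h.py <<'E'
U=np.array([.866,0,.5]);N=np.array([-.5,0,.866]);Y=np.array([0,1.,0])
def B(u,y,n): return np.array([0,0,65.])+u*U+y*Y+n*N
def W(pose,X):
    c,s=np.cos(pose[2]),np.sin(pose[2])
    return np.atleast_2d(X)@np.array([[c,-s,0],[s,c,0],[0,0,1]]).T+[pose[0],pose[1],0]
c4,s4=np.cos(np.radians(40)),np.sin(np.radians(40))
KN=B(52*s4,25,8+52*c4)
E
python3 - <<'E'
from h import *
import pickle
from scipy.optimize import least_squares
D=pickle.load(open('d.pkl','rb'))
t=lambda x,y:(300+x/6-.4,180+y/6-.4); s=lambda x,y:(290+x/6-.4,150+y/6-.4)
obs=[('top',KN,t(433,268)),('top',B(6,-29,20),t(450,169)),('top',B(70,-52,70),t(432,66)),('top',B(70,52,70),t(402,307)),
('top',B(-76,-52,12),t(590,173)),('top',B(-76,52,12),t(584,376)),
('scene',KN,s(388,205)),('scene',B(70,-52,70),s(252,96)),('scene',B(70,52,70),s(393,161)),('scene',B(70,52,0),s(303,340)),('scene',B(-76,52,0),s(508,416))]
f=lambda q:np.concatenate([proj(D[n],W(q,X))[0]-o for n,X,o in obs])
g=atz(D['top'],(372,216),90);print(g)
r=least_squares(f,[g[0],g[1],np.pi/2],loss='soft_l1',x_scale=[10,10,.1])
print(r.x,np.degrees(r.x[2]));print(np.round(f(r.x).reshape(-1,2),1).tolist())
q=r.x;np.save('q.npy',q)
for nm,X in(('block',B(-49,25,15)),('knob',KN),('btn',B(6,-29,20)),('hood',B(70,0,70)),('ledge',B(-72,0,12))):print(nm,np.round(W(q,X)[0],1))
print('block px',[proj(D[n],W(q,B(-49,25,15))).round(1).tolist() for n in('top','scene')])
for n in('top','scene'):
    m=D[n,'mat'][0]['mask'].astype(np.uint8);c=cv2.minAreaRect(cv2.findContours(m,0,1)[0][0])
    b=cv2.boxPoints(c);print('mat',n,atz(D[n],D[n,'mat'][0]['uv'],5).round(1),[atz(D[n],x,5).round(0)[:2].tolist() for x in b])
for x in D['scene','bolt']:print('bolt',atz(D['scene'],x['uv'],25).round())
print('bolt top',atz(D['top'],(225,251),25).round(),atz(D['top'],(179,229),25).round())
for n in('top','scene'):print('oiler',atz(D[n],D[n,'oiler'][0]['uv'],70).round(),'carton',atz(D[n],D[n,'carton'][0]['uv'],25).round())
E
```

```text
[ 504.06636526 -178.71150234   90.        ]
[ 500.17517767 -180.03512366    1.28056687] 73.37107692881351
[[-0.2, -0.1], [1.3, -0.3], [-0.6, -0.0], [-2.2, -0.1], [0.0, -0.9], [-4.5, 2.1], [-0.4, -0.1], [-0.3, -0.9], [0.4, -0.8], [4.3, -7.2], [2.4, -7.0]]
block [ 461.9 -220.7   53.5]
knob [ 477.7 -168.1  123.1]
btn [ 526.6 -192.9   85.3]
hood [ 507.5 -155.5  160.6]
ledge [ 480.6 -245.5   39.4]
block px [[[387.1, 232.3]], [[366.9, 201.7]]]
mat top [437.6 320.1   5. ] [[486.0, 385.0], [509.0, 284.0], [412.0, 259.0], [389.0, 359.0]]
mat scene [450.5 322.2   5. ] [[481.0, 385.0], [553.0, 288.0], [415.0, 260.0], [360.0, 354.0]]
bolt [459. 231.  25.]
bolt [528. 347.  25.]
bolt top [457. 220.  25.] [530. 342.  25.]
oiler [479. -51.  70.] carton [668. 367.  25.]
oiler [461. -15.  70.] carton [667. 363.  25.]
```

Run:
```python
from h import *
import pickle
from scipy.optimize import least_squares
D=pickle.load(open('d.pkl','rb'))
t=lambda x,y:(300+x/6-.4,180+y/6-.4); s=lambda x,y:(290+x/6-.4,150+y/6-.4)
obs=[('top',KN,t(433,268)),('top',B(6,-29,20),t(450,169)),('top',B(70,-52,70),t(432,66)),('top',B(70,52,70),t(402,307)),
('top',B(-76,-52,12),t(590,173)),('top',B(-76,52,12),t(584,376)),
('scene',KN,s(388,205)),('scene',B(70,-52,70),s(252,96)),('scene',B(70,52,70),s(393,161))]
f=lambda q:np.concatenate([proj(D[n],W(q,X))[0]-o for n,X,o in obs])
r=least_squares(f,[500,-180,1.35],loss='soft_l1',x_scale=[10,10,.1])
q=r.x;np.save('q.npy',q);print(q,np.degrees(q[2]));print(np.round(f(q).reshape(-1,2),1).tolist())
im=[]
for n,(x0,y0) in(('top',(340,185)),('scene',(320,155))):
    a=cv2.resize(cv2.cvtColor(D[n]['img'],4)[y0:y0+85,x0:x0+65],None,fx=6,fy=6,interpolation=3)
    P=lambda L:[np.int32(((proj(D[n],W(q,np.array(l)))-[x0,y0]+.5)*6).round()) for l in L]
    rect=lambda n_,u0,u1,y0,y1:[B(u0,y0,n_),B(u1,y0,n_),B(u1,y1,n_),B(u0,y1,n_)]
    cv2.polylines(a,P([rect(0,-74,70,-52,52),rect(8,-18,68,-44,44)]),True,(0,255,255),1)
    cv2.polylines(a,P([rect(30,-74,-24,5,45)]),True,(0,0,255),1)
    cv2.polylines(a,P([rect(20,-4,16,-39,-19)]),True,(0,255,0),1)
    cv2.polylines(a,P([[B(70,-52,0),B(70,-52,70),B(70,52,70),B(70,52,0)]]),True,(255,0,255),1)
    im.append(a)
cv2.imwrite('pics/ov.png',np.hstack(im))
for nm,X in(('block',B(-49,25,15)),('knob',KN),('btn',B(6,-29,20)),('hood',B(70,0,70)),('ledge',B(-72,0,12))):print(nm,np.round(W(q,X)[0],1))
```

```text
[ 500.1513672  -181.47211508    1.30971641] 75.04122269595432
[[0.7, -0.1], [1.5, -0.4], [-0.7, 0.1], [-1.0, 0.2], [0.1, -1.8], [-3.4, 1.4], [0.1, -0.3], [-0.2, -0.9], [1.3, -1.0]]
block [ 463.1 -223.3   53.5]
knob [ 477.3 -170.2  123.1]
btn [ 526.9 -193.6   85.3]
hood [ 506.8 -156.7  160.6]
ledge [ 482.5 -247.5   39.4]
```

View pics/ov.png

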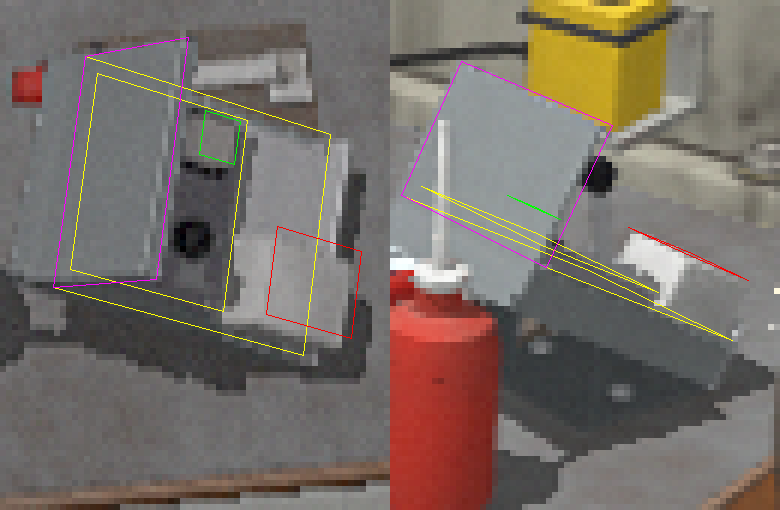

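The overlay agrees with the picture to about 1–2 px (roughly 4 mm), which is enough for the grip. Next I compute the approach moves.

```bash
cat >> h.py <<'E'
q=np.load('q.npy')
Rb=R.from_euler('z',q[2]).as_matrix()
RT=Rb@np.c_[U,-Y,-N]            # tool into the board
def lean(deg,axis='y'): return RT@R.from_euler(axis,deg,degrees=True).as_matrix()
def down(yaw): return R.from_euler('xyz',[np.pi,0,yaw]).as_matrix()
def rel(wps):
    s=readout.state();P=s['eef_pos'];C=R.from_euler('xyz',s['tcp_rot']).as_matrix()
    print('t',round(float(s['t']),2),np.round(P,1),np.round(s['tcp_rot'],3),'F',np.round(s['ft_force'],1),'op',round(float(s['opening']),3),'g',round(float(s['grip_force']),1))
    for p,T in wps:
        print(np.round(R.from_matrix(C.T@T).as_rotvec(degrees=True),1).tolist(),np.round(C.T@(np.array(p)-P)/1000,4).tolist())
def bw(u,y,n): return W(q,B(u,y,n))[0]
E
python3 - <<'E'
from h import *
a=bw(-49,25,150);print(a);rel([([340,-430,260],down(q[2])),(a,RT)])
E
```

```text
[ 445.68603609 -288.47338639  170.4       ]
t 1.0 [ 203.6 -590.9  214.7] [3.142 0.    0.332] F [-0.1 -0.5 -0.2] op 0.998 g 0.0
[0.0, 0.0, -56.0] [0.1814, -0.1077, -0.0454]
[14.7, 27.6, -54.7] [0.3274, -0.2071, 0.0442]
```

Emit:
move_arm(
  plan=[
    [[0,0,-56],[0.18,-0.108,-0.045],1],
    [[0,0,-56],[0.18,-0.108,-0.045],1],
    [[0,0,-56],[0.18,-0.108,-0.045],1],
    [[0,0,-56],[0.18,-0.108,-0.045],1],
    [[0,0,-56],[0.18,-0.108,-0.045],1],
  ],
)

```text
t: 1.62
eef_pos: [340.0, -428.7, 260.5]
tcp_rot: [3.14, 0.001, 1.278]
ft_force: [-0.2, -0.3, 0.5]
opening: 1.0
grip_force: 0.0
```

Run:
```python
from h import *
rel([(bw(-49,25,150),RT)])
```

```text
t 1.62 [ 340.  -428.7  260.5] [3.140e+00 1.000e-03 1.278e+00] F [-0.2 -0.3  0.5] op 1.0 g 0.0
[0.5, 30.0, -1.7] [0.1648, 0.0606, 0.0901]
```

Emit:
move_arm(
  plan=[
    [[0,10,0],[0.055,0.02,0.02],1],
    [[0,20,-1],[0.11,0.04,0.05],1],
    [[0,30,-1],[0.165,0.06,0.09],1],
    [[0,30,-1],[0.165,0.06,0.09],1],
    [[0,30,-1],[0.165,0.06,0.09],1],
  ],
)

```text
t: 2.25
eef_pos: [444.8, -290.9, 170.0]
tcp_rot: [3.136, -0.52, 1.29]
ft_force: [-0.8, -0.5, 0.2]
opening: 0.998
grip_force: 0.0
```

Run:
```python
from h import *
rel([(bw(-49,25,60),RT),(bw(-49,25,6),RT)])
im=[]
for n,(x0,y0) in(('top',(330,150)),('scene',(300,120))):
    p=snap(n);im.append(cv2.resize(cv2.cvtColor(p['img'],4)[y0:y0+130,x0:x0+100],None,fx=4,fy=4,interpolation=3))
cv2.imwrite('pics/a1.png',np.hstack(im))
```

```text
t 2.25 [ 444.8 -290.9  170. ] [ 3.136 -0.52   1.29 ] F [-0.8 -0.5  0.2] op 0.998 g 0.0
[0.9, 0.2, -1.0] [0.0027, -0.0012, 0.091]
[0.9, 0.2, -1.0] [0.0029, -0.002, 0.1449]
```

View pics/a1.png

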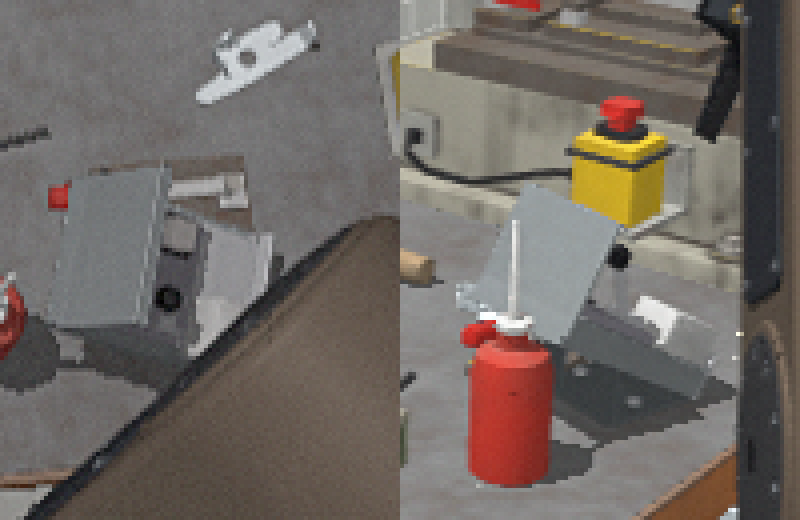

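The fingers are hidden behind the arm, but the lever, button and block stand as modelled. I descend along the normal and watch the force.

Emit:
move_arm(
  plan=[
    [[0,0,0],[0.003,-0.001,0.05],1],
    [[1,0,-1],[0.003,-0.001,0.09],1],
    [[1,0,-1],[0.003,-0.002,0.115],1],
    [[1,0,-1],[0.003,-0.002,0.13],1],
    [[1,0,-1],[0.003,-0.002,0.138],1],
  ],
)

```text
t: 2.98
eef_pos: [463.9, -221.9, 52.1]
tcp_rot: [-3.141, -0.522, 1.309]
ft_force: [-0.4, 0.3, 0.1]
opening: 0.998
grip_force: 0.0
```

Run:
```python
from h import *
rel([(bw(-49,25,6),RT)])
```

```text
t 2.98 [ 463.9 -221.9   52.1] [-3.141 -0.522  1.309] F [-0.4  0.3  0.1] op 0.998 g 0.0
[-0.0, 0.1, -0.0] [-0.0006, -0.0004, 0.007]
```

Emit:
move_arm(
  plan=[
    [[0,0,0],[0,0,0.003],1],
    [[0,0,0],[0,0,0.006],1],
    [[0,0,0],[0,0,0.006],1],
  ],
)

```text
t: 3.35
eef_pos: [464.4, -218.6, 46.6]
tcp_rot: [-3.14, -0.523, 1.309]
ft_force: [-0.9, -0.1, -0.2]
opening: 1.002
grip_force: 0.0
```

Emit:
move_arm(
  plan=[
    [[0,0,0],[0,0,0],-1],
    [[0,0,0],[0,0,0],-1],
    [[0,0,0],[0,0,0],-1],
    [[0,0,0],[0,0,0],-1],
    [[0,0,0],[0,0,0],-1],
  ],
)

```text
t: 3.98
eef_pos: [464.4, -218.4, 46.4]
tcp_rot: [-3.139, -0.523, 1.309]
ft_force: [-0.9, -0.1, -0.3]
opening: 0.531
grip_force: 0.0
```

Emit:
move_arm(
  plan=[
    [[0,0,0],[0,0,0],-1],
    [[0,0,0],[0,0,0],-1],
    [[0,0,0],[0,0,0],-1],
  ],
)

```text
t: 4.35
eef_pos: [464.1, -218.5, 46.4]
tcp_rot: [-3.139, -0.523, 1.309]
ft_force: [-4.9, -2.3, 0.2]
opening: 0.422
grip_force: 29.6
```

Run:
```python
from h import *
rel([(bw(-49,25,6),RT)])
```

```text
t 4.35 [ 464.1 -218.5   46.4] [-3.139 -0.523  1.309] F [-4.9 -2.3  0.2] op 0.422 g 29.6
[-0.1, 0.0, -0.1] [-0.0007, 0.0002, 0.0004]
```

The grip is good: the opening is 40 mm, which matches the block. I lift along the normal.

Emit:
move_arm(
  plan=[
    [[0,0,0],[0,0,-0.02],-1],
    [[0,0,0],[0,0,-0.06],-1],
    [[0,0,0],[0,0,-0.12],-1],
    [[0,0,0],[0,0,-0.16],-1],
    [[0,0,0],[0,0,-0.16],-1],
  ],
)

```text
t: 4.97
eef_pos: [444.5, -297.3, 186.5]
tcp_rot: [3.139, -0.521, 1.309]
ft_force: [-1.1, 0.7, -4.9]
opening: 0.422
grip_force: 29.6
```

Run:
```python
from h import *
D=down(2.6)
rel([([460,-250,330],down(1.31)),([455,60,330],down(2.0)),([449,322,200],D)])
```

```text
t 4.97 [ 444.5 -297.3  186.5] [ 3.139 -0.521  1.309] F [-1.1  0.7 -4.9] op 0.422 g 29.6
[0.1, -29.8, -0.1] [0.1145, 0.003, -0.0998]
[10.4, -28.6, -38.7] [0.3732, -0.0823, 0.0484]
[19.3, -25.5, -72.2] [0.5267, -0.1563, 0.2861]
```

Emit:
move_arm(
  plan=[
    [[0,-10,0],[0.04,0.001,-0.04],-1],
    [[0,-20,0],[0.08,0.002,-0.07],-1],
    [[0,-30,0],[0.1145,0.003,-0.1],-1],
    [[0,-30,0],[0.1145,0.003,-0.1],-1],
    [[0,-30,0],[0.1145,0.003,-0.1],-1],
  ],
)

```text
t: 5.6
eef_pos: [459.6, -248.0, 326.5]
tcp_rot: [-3.136, -0.003, 1.311]
ft_force: [0.0, -0.3, -5.1]
opening: 0.422
grip_force: 29.6
```

Run:
```python
from h import *
rel([([455,0,330],down(1.8)),([450,320,330],down(2.6))])
```

```text
t 5.6 [ 459.6 -248.   326.5] [-3.136e+00 -3.000e-03  1.311e+00] F [ 0.  -0.3 -5.1] op 0.422 g 29.6
[-0.2, -0.3, -28.0] [0.2386, -0.0681, -0.0024]
[-0.1, -0.3, -73.8] [0.5466, -0.155, -0.001]
```

Emit:
move_arm(
  plan=[
    [[0,0,-6],[0.055,-0.015,-0.004],-1],
    [[0,0,-13],[0.11,-0.031,-0.004],-1],
    [[0,0,-20],[0.165,-0.047,-0.004],-1],
    [[0,0,-27],[0.22,-0.062,-0.004],-1],
    [[0,0,-34],[0.275,-0.078,-0.004],-1],
  ],
)

```text
t: 6.22
eef_pos: [454.9, 37.6, 330.4]
tcp_rot: [-3.136, -0.004, 1.905]
ft_force: [0.7, 0.4, -4.3]
opening: 0.424
grip_force: 29.6
```

Run:
```python
from h import *
rel([([450,321,330],down(2.6))])
```

```text
t 6.22 [454.9  37.6 330.4] [-3.136 -0.004  1.905] F [ 0.7  0.4 -4.3] op 0.424 g 29.6
[-0.2, -0.4, -39.8] [0.2693, 0.0883, 0.0011]
```

Emit:
move_arm(
  plan=[
    [[0,0,-9],[0.057,0.019,0],-1],
    [[0,0,-18],[0.114,0.037,0],-1],
    [[0,0,-27],[0.171,0.056,0],-1],
    [[0,0,-36],[0.228,0.075,0],-1],
    [[0,0,-40],[0.269,0.088,0.001],-1],
  ],
)

```text
t: 6.85
eef_pos: [450.8, 321.1, 328.8]
tcp_rot: [-3.137, -0.006, 2.604]
ft_force: [1.1, -1.4, -4.4]
opening: 0.42
grip_force: 29.6
```

Run:
```python
from h import *
D=down(2.6)
p=snap('top','a2.png')
r=eyes.cut_out(p,'mat');print([(x['score'],x['uv']) for x in r]);print(atz(p,r[0]['uv'],5) if r else '')
rel([([449,321,30],D),([449,321,11],D)])
```

```text
[(0.84, [200.5, 258.5])]
[445.6250699 291.139689    5.       ]
t 6.95 [450.6 322.1 328.3] [-3.137 -0.007  2.605] F [ 0.4 -0.6 -4.7] op 0.42 g 29.6
[-0.3, -0.4, 0.3] [-0.0012, -0.0004, 0.2983]
[-0.3, -0.4, 0.3] [-0.0014, -0.0004, 0.3173]
```

Emit:
move_arm(
  plan=[
    [[0,0,0],[-0.001,0,0.06],-1],
    [[0,0,0],[-0.001,0,0.12],-1],
    [[0,0,0],[-0.001,0,0.18],-1],
    [[0,0,0],[-0.001,0,0.24],-1],
    [[0,0,0],[-0.001,0,0.27],-1],
  ],
)

```text
t: 7.58
eef_pos: [449.6, 316.6, 56.9]
tcp_rot: [-3.134, -0.007, 2.598]
ft_force: [0.1, 0.8, -4.0]
opening: 0.423
grip_force: 29.6
```

Emit:
move_arm(
  plan=[
    [[0,0,0],[0,0,0.015],-1],
    [[0,0,0],[0,0,0.03],-1],
    [[0,0,0],[0,0,0.035],-1],
    [[0,0,0],[0,0,0.038],-1],
    [[0,0,0],[0,0,0.038],-1],
  ],
)

```text
t: 8.2
eef_pos: [451.3, 319.5, 24.6]
tcp_rot: [3.141, -0.001, 2.601]
ft_force: [-0.1, -0.1, -4.6]
opening: 0.422
grip_force: 29.6
```

Emit:
move_arm(
  plan=[
    [[0,0,0],[0,0,0.003],-1],
    [[0,0,0],[0,0,0.006],-1],
    [[0,0,0],[0,0,0.008],-1],
    [[0,0,0],[0,0,0.008],-1],
  ],
)

```text
t: 8.7
eef_pos: [451.1, 319.3, 15.9]
tcp_rot: [-3.141, -0.002, 2.601]
ft_force: [1.3, 0.2, -4.5]
opening: 0.426
grip_force: 29.6
```

Emit:
move_arm(
  plan=[
    [[0,0,0],[0,0,0.0015],-1],
    [[0,0,0],[0,0,0.003],-1],
    [[0,0,0],[0,0,0.003],-1],
  ],
)

```text
t: 9.07
eef_pos: [451.1, 319.3, 12.9]
tcp_rot: [-3.141, -0.002, 2.601]
ft_force: [-0.4, -0.4, -4.6]
opening: 0.424
grip_force: 29.6
```

Emit:
move_arm(
  plan=[
    [[0,0,0],[0,0,0.0015],-1],
    [[0,0,0],[0,0,0.003],-1],
    [[0,0,0],[0,0,0.003],-1],
  ],
)

```text
t: 9.45
eef_pos: [451.1, 319.7, 11.2]
tcp_rot: [3.141, -0.002, 2.601]
ft_force: [-5.6, 1.3, 10.2]
opening: 0.418
grip_force: 29.9
```

The block is on the mat: the upward force rose by 15 N. I release it.

Emit:
move_arm(
  plan=[
    [[0,0,0],[0,0,0],0.5],
    [[0,0,0],[0,0,0],0.5],
    [[0,0,0],[0,0,0],0.5],
    [[0,0,0],[0,0,0],0.5],
    [[0,0,0],[0,0,0],0.5],
  ],
)

```text
t: 10.07
eef_pos: [451.1, 319.3, 10.0]
tcp_rot: [-3.141, -0.002, 2.601]
ft_force: [1.3, 0.1, 0.7]
opening: 0.748
grip_force: 0.0
```

Emit:
move_arm(
  plan=[
    [[0,0,0],[0,0,-0.02],0.5],
    [[0,0,0],[0,0,-0.07],0.5],
    [[0,0,0],[0,0,-0.13],0.5],
    [[0,0,0],[0,0,-0.19],0.5],
    [[0,0,0],[0,0,-0.25],0.5],
  ],
)

```text
t: 10.7
eef_pos: [451.3, 319.0, 262.2]
tcp_rot: [-3.141, -0.002, 2.601]
ft_force: [-0.1, -0.3, 0.3]
opening: 0.752
grip_force: 0.0
```

Run:
```python
from h import *
rel([([452,0,330],down(1.9))])
```

```text
t 10.7 [451.3 319.  262.2] [-3.141e+00 -2.000e-03  2.601e+00] F [-0.1 -0.3  0.3] op 0.752 g 0.0
[-0.1, -0.1, 40.2] [-0.1646, -0.2732, -0.0679]
```

Emit:
move_arm(
  plan=[
    [[0,0,8],[-0.033,-0.054,-0.02],-1],
    [[0,0,16],[-0.065,-0.108,-0.04],-1],
    [[0,0,24],[-0.098,-0.163,-0.06],-1],
    [[0,0,32],[-0.13,-0.217,-0.068],-1],
    [[0,0,40],[-0.165,-0.273,-0.068],-1],
  ],
)

```text
t: 11.32
eef_pos: [452.2, 14.3, 328.4]
tcp_rot: [-3.141, -0.0, 1.899]
ft_force: [1.5, -0.0, 0.3]
opening: 0.282
grip_force: 0.0
```

Run:
```python
from h import *
rel([([460,-250,320],down(1.31))])
im=[]
for n in('top','scene'):
    p=snap(n);
    for o in('mat','gauge_block'):
        r=eyes.cut_out(p,o)
        for x in r[:2]:print(n,o,round(float(x['score']),2),np.round(x['uv']),atz(p,x['uv'],5 if o=='mat' else 28).round())
    x0,y0=(150,200) if n=='top' else (185,250)
    im.append(cv2.resize(cv2.cvtColor(p['img'],4)[y0:y0+100,x0:x0+100],None,fx=4,fy=4,interpolation=3))
cv2.imwrite('pics/mat.png',np.hstack(im))
```

```text
t 11.32 [452.2  14.3 328.4] [-3.141 -0.     1.899] F [ 1.5 -0.   0.3] op 0.282 g 0.0
[-0.0, -0.0, 33.7] [-0.2527, -0.0779, 0.0083]
top mat 0.66 [197. 259.] [446. 301.   5.]
top gauge_block 0.59 [192. 256.] [453. 311.  28.]
scene mat 0.76 [243. 312.] [426. 332.   5.]
scene gauge_block 0.31 [266. 280.] [445. 238.  28.]
```

View pics/mat.png

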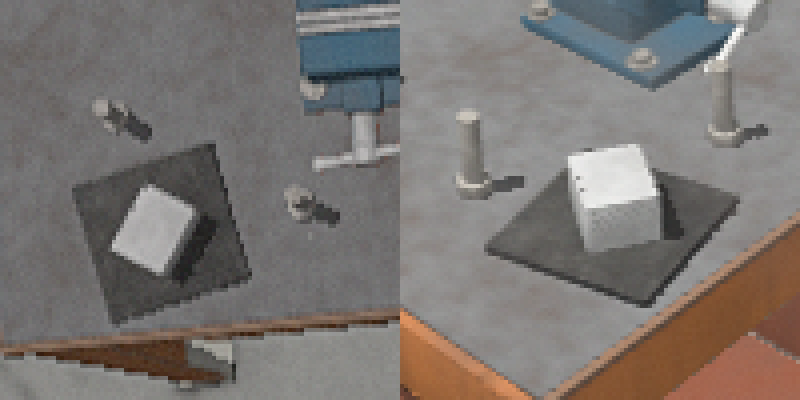

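The block lies flat and well inside the mat (top crop (150,230), mat centre about (162,233)), and both bolts are standing. Now back to the board.

Emit:
move_arm(
  plan=[
    [[0,0,8],[-0.056,-0.017,0.002],-1],
    [[0,0,16],[-0.112,-0.034,0.004],-1],
    [[0,0,24],[-0.168,-0.052,0.006],-1],
    [[0,0,32],[-0.224,-0.069,0.008],-1],
    [[0,0,34],[-0.253,-0.078,0.008],-1],
  ],
)

```text
t: 12.25
eef_pos: [462.0, -249.3, 318.8]
tcp_rot: [-3.139, -0.0, 1.309]
ft_force: [0.1, 0.2, 1.0]
opening: 0.007
grip_force: 0.0
```

Run:
```python
from h import *
rel([(bw(6,-29,150),RT)])
```

```text
t 12.25 [ 462.  -249.3  318.8] [-3.139 -0.     1.309] F [0.1 0.2 1. ] op 0.007 g 0.0
[-0.1, 30.0, -0.1] [0.0056, 0.0487, 0.1208]
```

Emit:
move_arm(
  plan=[
    [[0,10,0],[0.002,0.016,0.02],-1],
    [[0,20,0],[0.004,0.032,0.06],-1],
    [[0,30,0],[0.0055,0.049,0.12],-1],
    [[0,30,0],[0.0055,0.049,0.12],-1],
    [[0,30,0],[0.0055,0.049,0.12],-1],
  ],
)

```text
t: 12.88
eef_pos: [510.6, -254.8, 200.6]
tcp_rot: [-3.14, -0.521, 1.312]
ft_force: [0.4, -0.2, 0.7]
opening: 0.006
grip_force: 0.0
```

Run:
```python
from h import *
rel([(bw(6,-29,40),RT),(bw(6,-29,20),RT)])
```

```text
t 12.88 [ 510.6 -254.8  200.6] [-3.14  -0.521  1.312] F [ 0.4 -0.2  0.7] op 0.006 g 0.0
[-0.1, 0.1, 0.1] [-0.0025, 0.0002, 0.1115]
[-0.1, 0.1, 0.1] [-0.0024, 0.0002, 0.1315]
```

Emit:
move_arm(
  plan=[
    [[0,0,0],[0,0,0.05],-1],
    [[0,0,0],[0,0,0.1],-1],
    [[0,0,0],[0,0,0.115],-1],
    [[0,0,0],[0,0,0.12],-1],
    [[0,0,0],[0,0,0.12],-1],
  ],
)

```text
t: 13.5
eef_pos: [525.9, -198.4, 97.3]
tcp_rot: [3.14, -0.522, 1.311]
ft_force: [0.4, 0.7, 0.3]
opening: 0.003
grip_force: 0.0
```

Emit:
move_arm(
  plan=[
    [[0,0,0],[0,0,0.003],-1],
    [[0,0,0],[0,0,0.006],-1],
    [[0,0,0],[0,0,0.009],-1],
    [[0,0,0],[0,0,0.009],-1],
  ],
)

```text
t: 14.0
eef_pos: [526.3, -193.3, 87.4]
tcp_rot: [-3.139, -0.524, 1.308]
ft_force: [0.2, 0.2, 0.1]
opening: 0.003
grip_force: 0.0
```

Run:
```python
from h import *
rel([(bw(6,-29,20),RT),(bw(6,-29,15),RT)])
```

```text
t 14.0 [ 526.3 -193.3   87.4] [-3.139 -0.524  1.308] F [0.2 0.2 0.1] op 0.003 g 0.0
[-0.1, -0.0, -0.1] [-0.0011, 0.0007, 0.0017]
[-0.1, -0.0, -0.1] [-0.0011, 0.0007, 0.0067]
```

Emit:
move_arm(
  plan=[
    [[0,0,0],[0,0,0.002],-1],
    [[0,0,0],[0,0,0.004],-1],
    [[0,0,0],[0,0,0.005],-1],
    [[0,0,0],[0,0,0.005],-1],
  ],
)

```text
t: 14.5
eef_pos: [527.1, -191.0, 83.3]
tcp_rot: [-3.14, -0.523, 1.309]
ft_force: [0.0, -1.1, 0.1]
opening: 0.005
grip_force: 1.0
```

Emit:
move_arm(
  plan=[
    [[0,0,0],[0,0,0.001],-1],
    [[0,0,0],[0,0,0.002],-1],
    [[0,0,0],[0,0,0.003],-1],
    [[0,0,0],[0,0,0.003],-1],
    [[0,0,0],[0,0,0.003],-1],
  ],
)

```text
t: 15.12
eef_pos: [527.4, -190.1, 81.6]
tcp_rot: [-3.141, -0.523, 1.309]
ft_force: [-5.1, -6.1, 12.3]
opening: 0.007
grip_force: 6.9
```

Run:
```python
from h import *
p=snap('scene');cv2.imwrite('pics/s3.png',cv2.resize(cv2.cvtColor(p['img'],4)[120:240,300:420],None,fx=4,fy=4,interpolation=3))
for x in eyes.cut_out(p,'lever_knob'):print(x['score'],x['uv'])
im=p['img'][178:191,349:361].astype(int).sum(2);print(im)
rel([])
```

```text
0.63 [363.1, 196.2]
[[481 475 482 490 487 351 398 444 507 432 314 286]
 [488 476 482 499 399 438 444 417 380 305 298 400]
 [482 486 488 496 364 453 494 501 427 418 546 584]
 [487 487 504 412 444 463 469 476 487 501 514 529]
 [478 486 504 366 412 444 450 459 469 471 469 471]
 [486 508 424 411 425 422 421 441 459 458 462 463]
 [500 518 374 363 426 407 406 419 439 448 456 449]
 [495 429 377 407 423 417 419 424 425 435 431 439]
 [508 368 394 419 425 427 427 419 418 419 420 449]
 [422 387 420 426 429 432 426 427 431 433 427 424]
 [361 406 445 439 442 440 427 422 417 418 418 422]
 [391 424 435 431 434 416 407 406 409 415 416 407]
 [396 424 416 411 394 388 395 401 398 412 408 411]]
t 15.22 [ 527.4 -190.1   81.6] [-3.141 -0.523  1.309] F [-5.1 -5.8 12.1] op 0.006 g 6.9
```

The button is fully in and the knob has left its raised position. I back off and check the lever.

Emit:
move_arm(
  plan=[
    [[0,0,0],[0,0,-0.02],-1],
    [[0,0,0],[0,0,-0.07],-1],
    [[0,0,0],[0,0,-0.11],-1],
    [[0,0,0],[0,0,-0.11],-1],
  ],
)

```text
t: 15.72
eef_pos: [513.7, -244.1, 177.8]
tcp_rot: [3.14, -0.522, 1.309]
ft_force: [0.4, -0.3, -0.0]
opening: 0.007
grip_force: 0.0
```

Run:
```python
from h import *
s5,c5=np.sin(np.radians(55)),np.cos(np.radians(55))
k=bw(-52*s5,25,8+52*c5)
im=[]
for n,(x0,y0) in(('top',(330,165)),('scene',(300,130))):
    p=snap(n);uv=proj(p,k)[0];print(n,uv,[(x['score'],x['uv']) for x in eyes.cut_out(p,'lever_knob')])
    im.append(cv2.resize(cv2.cvtColor(p['img'],4)[y0:y0+100,x0:x0+100],None,fx=4,fy=4,interpolation=3))
cv2.imwrite('pics/l.png',np.hstack(im))
rel([(bw(-68,25,110),RT),(bw(-72,25,26),RT)])
```

```text
top [392.04173117 230.82308655] [(0.48, [188.3, 255.5])]
scene [369.00881946 193.68155231] []
t 15.93 [ 513.  -241.8  174.8] [-3.137 -0.525  1.308] F [-0.   0.   0.2] op 0.003 g 0.0
[-0.2, -0.1, -0.1] [-0.0754, -0.0528, 0.0127]
[-0.2, -0.1, -0.1] [-0.0795, -0.0525, 0.0967]
```

View pics/l.png

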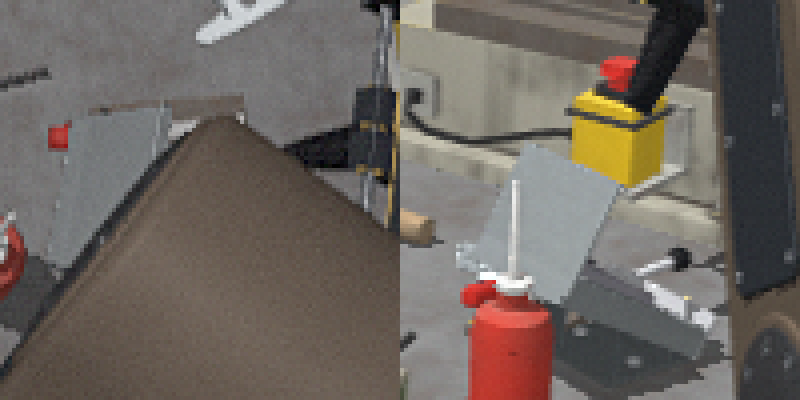

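The scene crop shows the lever fully dropped (knob at px (370,195), predicted (369,194)). I go down-slope of the knob.

Emit:
move_arm(
  plan=[
    [[0,0,0],[-0.04,-0.026,0],-1],
    [[0,0,0],[-0.08,-0.052,0.012],-1],
    [[0,0,0],[-0.08,-0.052,0.05],-1],
    [[0,0,0],[-0.08,-0.052,0.085],-1],
    [[0,0,0],[-0.08,-0.052,0.094],-1],
  ],
)

```text
t: 16.55
eef_pos: [456.5, -248.8, 52.7]
tcp_rot: [-3.135, -0.526, 1.308]
ft_force: [0.4, 0.2, 0.4]
opening: 0.008
grip_force: 0.0
```

Run:
```python
from h import *
rel([(bw(-72,25,28),RT),(bw(-55,25,28),RT),(bw(-20,25,34),RT),(bw(2,25,36),RT)])
```

```text
t 16.55 [ 456.5 -248.8   52.7] [-3.135 -0.526  1.308] F [0.4 0.2 0.4] op 0.008 g 0.0
[-0.3, -0.1, -0.1] [0.0002, -0.0002, -0.0005]
[-0.3, -0.1, -0.1] [0.0172, -0.0003, -0.0004]
[-0.3, -0.1, -0.1] [0.0522, -0.0004, -0.0064]
[-0.3, -0.1, -0.1] [0.0742, -0.0004, -0.0083]
```

Push up-slope steadily (about 15 mm per row).

Emit:
move_arm(
  plan=[
    [[0,0,0],[0.012,0,0],-1],
    [[0,0,0],[0.022,0,-0.001],-1],
    [[0,0,0],[0.033,0,-0.003],-1],
    [[0,0,0],[0.044,0,-0.005],-1],
    [[0,0,0],[0.055,0,-0.007],-1],
  ],
)

```text
t: 17.18
eef_pos: [469.0, -208.0, 89.6]
tcp_rot: [-3.141, -0.523, 1.309]
ft_force: [0.5, -1.5, 0.0]
opening: 0.007
grip_force: 0.6
```

Emit:
move_arm(
  plan=[
    [[0,0,0],[0.006,0,0],-1],
    [[0,0,0],[0.012,0,0],-1],
    [[0,0,0],[0.016,0,-0.001],-1],
    [[0,0,0],[0.018,0,-0.001],-1],
    [[0,0,0],[0.018,0,-0.001],-1],
  ],
)

```text
t: 17.8
eef_pos: [472.5, -193.4, 98.0]
tcp_rot: [-3.139, -0.524, 1.309]
ft_force: [-0.1, 0.7, -0.1]
opening: 0.007
grip_force: 0.0
```

Run:
```python
from h import *
rel([(bw(2,25,36),RT),(bw(6,25,36),RT)])
p=snap('scene');print(proj(p,W(q,KN)))
for x in eyes.cut_out(p,'lever_knob'):print(x['score'],x['uv'])
print((p['img'][178:191,348:362].astype(int).sum(2)))
```

```text
t 17.8 [ 472.5 -193.4   98. ] [-3.139 -0.524  1.309] F [-0.1  0.7 -0.1] op 0.007 g 0.0
[-0.1, -0.0, -0.0] [0.0016, -0.0013, 0.0019]
[-0.1, -0.0, -0.0] [0.0056, -0.0013, 0.0019]
[[354.40747904 183.48479963]]
0.6 [355.8, 183.5]
0.4 [325.3, 219.7]
[[479 474 481 478 486 487 353 394 445 508 444 331 213 107]
 [472 481 478 479 494 397 438 442 424 378 315 298 175  84]
 [478 478 477 485 495 356 455 501 346 160 161 166 116  99]
 [479 481 484 496 406 449 473 247 121 129 107  96  86 130]
 [475 469 479 498 365 417 278 110 129 137 113  97  75 114]
 [473 482 497 414 409 436 267 118  91 127 110  98 100 113]
 [480 489 517 370 363 428 323 144  76  82  75  58  89 103]
 [481 491 420 373 404 424 429 274 113  74  67  72  72  65]
 [481 508 372 394 418 423 423 453 359 269 184 112  75  65]
 [477 417 390 415 426 432 434 445 452 418 292 123  58  65]
 [475 357 394 435 438 436 436 450 497 442 236  73  50  70]
 [423 393 413 428 424 429 418 364 359 383 231  93  69  61]
 [356 397 423 414 408 396 385 355 371 383 382 285 196 123]]
```

The knob is back at its raised position and the contact force is zero. I retract clear and check.

Emit:
move_arm(
  plan=[
    [[0,0,0],[-0.02,0,0],-1],
    [[0,0,0],[-0.03,0,-0.03],-1],
    [[0,0,0],[-0.03,0,-0.09],-1],
    [[0,0,0],[-0.03,0,-0.15],-1],
    [[0,0,0],[-0.03,0,-0.15],-1],
  ],
)

```text
t: 18.52
eef_pos: [446.7, -294.7, 215.3]
tcp_rot: [3.138, -0.519, 1.309]
ft_force: [-0.7, 0.2, -0.7]
opening: 0.009
grip_force: 0.0
```

Run:
```python
from h import *
rel([])
im=[]
for n,(x0,y0) in(('top',(140,180)),('scene',(300,130))):
    p=snap(n);print([(x['score'],x['uv']) for x in eyes.cut_out(p,'lever_knob')])
    im.append(cv2.resize(cv2.cvtColor(p['img'],4)[y0:y0+100,x0:x0+100],None,fx=4,fy=4,interpolation=3))
cv2.imwrite('pics/fin.png',np.hstack(im))
```

```text
t 18.52 [ 446.7 -294.7  215.3] [ 3.138 -0.519  1.309] F [-0.7  0.2 -0.7] op 0.009 g 0.0
[(0.2, [193.9, 260.9])]
[(0.5, [353.0, 186.5])]
```

View pics/fin.png

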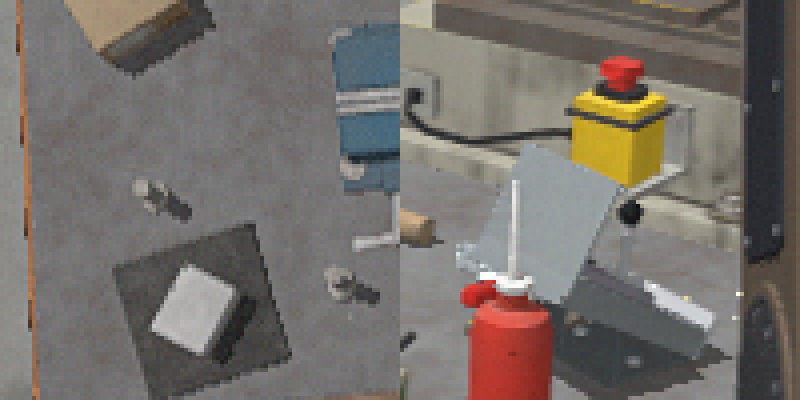

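The knob now shows at about (357.5,183), against (354.7,184) at the start, so the lever may not be fully back. I measure its angle.

Run:
```python
from h import *
import pickle
D=pickle.load(open('d.pkl','rb'))
def cen(im):
    w=im[174:194,346:370].astype(int).sum(2)<150
    n,l,s,c=cv2.connectedComponentsWithStats(w.astype(np.uint8));i=1+np.argmax(s[1:,4]);return c[i]+[346,174],s[i,4]
p=snap('scene');print('start',cen(D['scene']['img']),'now',cen(p['img']))
for a in(0,.05,.1,.15,.2,.25,.3):
    b=np.radians(40)-a;print(a,proj(p,bw(52*np.sin(b),25,8+52*np.cos(b))).round(1))
rel([(bw(-40,25,60),RT),(bw(-20,25,38),RT),(bw(10,25,38),RT)])
```

```text
start (array([354.27272727, 184.04545455]), np.int32(22)) now (array([357.125     , 182.66666667]), np.int32(24))
0 [[354.4 183.5]]
0.05 [[355.1 183.2]]
0.1 [[355.8 182.9]]
0.15 [[356.5 182.6]]
0.2 [[357.2 182.4]]
0.25 [[357.8 182.2]]
0.3 [[358.5 182.1]]
t 18.77 [ 446.3 -290.5  211.6] [-3.137 -0.525  1.308] F [-0.6 -0.  -0.4] op 0.006 g 0.0
[-0.2, -0.1, -0.1] [-0.0102, -0.0007, 0.1265]
[-0.2, -0.1, -0.1] [0.0098, -0.0006, 0.1486]
[-0.2, -0.1, -0.1] [0.0398, -0.0007, 0.1486]
```

The lever is resting near its balance point at about 0.2 rad, so I push it further.

Emit:
move_arm(
  plan=[
    [[0,0,0],[-0.01,-0.001,0.05],-1],
    [[0,0,0],[-0.01,-0.001,0.1],-1],
    [[0,0,0],[-0.005,-0.001,0.14],-1],
    [[0,0,0],[0.01,-0.001,0.147],-1],
    [[0,0,0],[0.02,-0.001,0.147],-1],
  ],
)

```text
t: 19.4
eef_pos: [469.3, -202.3, 96.4]
tcp_rot: [-3.139, -0.524, 1.31]
ft_force: [-0.4, -0.0, -1.0]
opening: 0.002
grip_force: 0.0
```

Emit:
move_arm(
  plan=[
    [[0,0,0],[0.006,0,0],-1],
    [[0,0,0],[0.012,0,0],-1],
    [[0,0,0],[0.016,0,0],-1],
    [[0,0,0],[0.019,0,0],-1],
    [[0,0,0],[0.019,0,0],-1],
  ],
)

```text
t: 20.02
eef_pos: [473.2, -187.2, 105.3]
tcp_rot: [-3.139, -0.523, 1.309]
ft_force: [-0.6, 0.1, -0.4]
opening: 0.004
grip_force: 0.0
```

```bash
cat >> h.py <<'E'
def cen(im):
    w=im[174:194,346:370].astype(int).sum(2)<150
    n,l,s,c=cv2.connectedComponentsWithStats(w.astype(np.uint8));i=1+np.argmax(s[1:,4]);return c[i]+[346,174],s[i,4]
E
python3 - <<'E'
from h import *
rel([(bw(10,25,38),RT)]);print(cen(snap('scene')['img']))
E
```

```text
t 20.02 [ 473.2 -187.2  105.3] [-3.139 -0.523  1.309] F [-0.6  0.1 -0.4] op 0.004 g 0.0
[-0.1, 0.0, -0.0] [0.0007, -0.0004, 0.0031]
(array([361.31818182, 181.03246753]), np.int32(154))
```

Emit:
move_arm(
  plan=[
    [[0,0,0],[0.002,0,0],-1],
    [[0,0,0],[0.004,0,0],-1],
    [[0,0,0],[0.004,0,0],-1],
  ],
)

```text
t: 20.45
eef_pos: [474.1, -184.0, 107.2]
tcp_rot: [-3.14, -0.523, 1.309]
ft_force: [-0.8, -2.1, -0.6]
opening: 0.003
grip_force: 0.8
```

Light contact at the stop. I retract.

Emit:
move_arm(
  plan=[
    [[0,0,0],[-0.015,0,0],-1],
    [[0,0,0],[-0.035,0,0],-1],
    [[0,0,0],[-0.04,0,-0.05],-1],
    [[0,0,0],[-0.04,0,-0.1],-1],
    [[0,0,0],[-0.04,0,-0.15],-1],
  ],
)

```text
t: 21.08
eef_pos: [445.1, -291.7, 217.6]
tcp_rot: [-3.138, -0.524, 1.307]
ft_force: [0.5, 0.5, -0.1]
opening: 0.004
grip_force: 0.0
```

Run:
```python
from h import *
import time
for i in range(6): p=snap('scene')
print(cen(p['img']));rel([])
```

```text
(array([354.27272727, 184.04545455]), np.int32(22))
t 21.38 [ 445.5 -289.7  215.8] [-3.137 -0.525  1.307] F [-0.1  0.2 -0.6] op 0.005 g 0.0
```

The knob is back at exactly its starting pixel (354.3,184.0). I hand in.

```bash
python3 -c "
from h import *
print(env.job_done())"
```

```text
the job is handed in; nothing more can be done
None
```

I set the steel block down inside the mat and pressed the test button until the lever dropped fully. I then lifted the lever back to its stop (a second push was needed) and handed the job in at about 21 s. No verdict was returned, and I did not measure the oil can, bolts or carton again, though all looked upright and in place in the last pictures.

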